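# Turn the film carousel, hang the film hanger to dry and tug-test it

### The job

The film hanger with the long crossbar stands at the covered part of the carousel: turn the carousel (it has a bar handle on top) until the hanger is in the middle of the open front, then lift it out. Hang it by its crossbar in the dips of the drying rack's two arms and, before letting go, tug it gently down so that the sprung arms give visibly, then release it and leave it hanging quietly. Leave the other things in the carousel standing in it and the things on the table where they are.

Things in the scene. Friction and masses are not known exactly. Their poses are not given: they have to be found in the camera images.
- cover: Fixed stand and clear 5 mm acrylic dust cover over the carousel. Origin on the table on the turning axis; its -x points to the open front (robot's side, yaw within 0.25 rad). Sheet 175 to 180 mm above the table, over x -45 to +175 mm, |y| < 180 mm, open only at |y| < 55 mm, x < 35 mm. Steel posts at about (165, +-172) and (0, +-183) mm. What stands at x below -60 mm can be lifted out.
- carousel: Cream turntable, 330 mm across, rim 28 mm and four radial walls 55 mm over its underside. Turns either way about its z without stops, friction about 0.06 N m, stays where left. Origin on the axis at its underside, 15 mm above the table; axes turn with it. Bays: film hanger at -x, plain holder +x, loupe +y, tin -y. So its yaw equals the cover's when the hanger is mid front.
- handle (a point): Centre of the black bar handle on top of the carousel, on the axis, 208 mm above the table, carousel axes: 100 mm long along y, 16 mm thick along x, 40 mm high (188 to 228 mm above the table, clear above the cover). Pinch it from above across its 16 mm and twist to turn the carousel.
- cradle (a point): Floor of the hanger's bay, at (-120, 0, +10) mm in the carousel's frame, 25 mm above the table; turns with the carousel, same axes. Two cheeks 84 mm long and 30 mm high form a 15 mm wide slot along y in which the hanger stands upright; it lifts straight up.
- hanger: Film hanger: upright flat dark steel frame with film, 76 mm wide (y), 12 thick (x), 80 tall, a round crossbar (only this one has it) and a grip tab on top. 0.11 to 0.21 kg. Origin at the centre of its underside; starts in the cradle with the carousel's axes. Front and back alike. Carry its underside over 180 mm to clear the cover.
- bar (a point): Centre of the hanger's crossbar, 80 mm above its underside, hanger axes. Bar 10 mm in diameter, 160 mm long along y: it sticks out 42 mm beyond the frame on each side.
- tab (a point): Point in the hanger's grip tab, 112 mm above its underside, hanger axes. Tab 30 mm wide (y), 12 mm thick (x), from the bar (85 mm) to 130 mm above the underside. Pinch it from above along y (30 mm): the gripper then clears handle and cover.
- rack: Fixed drying rack: steel base 120 x 160 x 12 mm and a 22 mm square post, 205 mm high, 20 mm from its origin towards +x. Origin on the table. Two sprung arms stretch to its -x (robot's side, yaw within 0.35 rad).
- notch (a point): Where the crossbar's centre lies when hung: midway between the arms, (-85, 0) mm in the rack's frame, 147 mm above the table; rack axes; moves with the arms. Arms: 10 mm rods along x at y = +-58 mm (106 mm free between), tops 155 mm high, each with a V dip 40 mm long, 16 mm deep here; tips at x = -135 turn up 18 mm. Lower the hanger from above: frame between the arms, bar across both along y.
- arms (a joint): How far the pair of arms is pulled down against its spring, m: 0 = up, 0.020 = stop. It takes about 3 N to start, then 0.5 N per mm; the hanger's weight alone dips it less than 1 mm. A gentle tug dips it 5 to 15 mm, about 8 to 10 is right; it rises again when let go.
- plain_holder: Bystander in the carousel's +x bay: same frame and tab as the hanger but without crossbar. Origin at its underside.
- loupe: Bystander in the carousel's +y bay: black waisted magnifier, 56 mm across, 62 mm tall. Origin at its underside.
- tin: Bystander in the carousel's -y bay: round tin, 60 mm across, 60 mm tall. Origin at its underside.
- tray: Bystander on the table: cream plastic projector slide tray, 200 x 70 x 55 mm. Origin at the centre of its underside.
- clamp: Bystander on the table: steel spring clamp gripping a black strip holder, lying, about 180 mm long, 36 mm high. Origin on its underside in the clamp.
- bracket: Bystander on the table: brass angle bracket with thumb-screw, 70 x 40 x 63 mm. Origin at the centre of its foot.
- blank_a: Bystander on the table: flat amber acrylic slide frame, 80 x 80 x 6 mm. Origin at the centre of its underside.
- blank_b: Bystander on the table: like blank_a.

How it is judged:
By the outcome, as a careful person would: the job done as asked, in the order asked, and still so for the second after the job is handed in, with the robot touching nothing.
It also fails if it takes over 72 s, if anything falls off the work surface, if the arm or the gripper's body presses on something with over 40 N, if the wrist force passes 120 N, or if a joint passes its speed limit or range.

### The arm

A 7-joint arm with a two-finger parallel gripper is mounted at the origin on the work surface. World frame = base frame: x ahead of the robot, y to its left, z up, the work surface at z = 0. Lengths are in mm, angles in rad, forces in N, time in s.
With the tool pointing down it reaches from about 425 to 875 mm from the base axis. Payload 8.4 kg.
Tool frame: the origin (TCP) lies at the very end of the fingers, on their centre line; the grasp point (between the pads) lies 19 mm behind it; z points along the fingers, y is the line along which they close (so a half turn about z gives the same grasp; the last joint's range is limited). The gripper opens to 85 mm and grips with 20 to 120 N. Pads are 22 mm wide; open, the fingers measure 114 mm over their backs; the gripper's body (76 mm by 85 mm) begins 54 mm behind the grasp point. The pads swing forward as they close: fully open they stand 13 mm farther back than shut.
Start: joints at [-1.355, 0.333, 0.04, 1.465, -0.013, 1.343, -0.059], TCP at [201.258, 618.028, 231.308] pointing down, gripper open.
Joint ranges: [-2.58, 2.58], [-0.38, 2.09], [-1.3, 1.39], [0.25, 2.4], [-1.5, 4.64], [0.08, 2.09], [-2.65, 2.65]. Speed limits (rad/s): [2.22, 2.22, 2.79, 2.79, 3.14, 3.14, 3.14].

### API

Orientations are given as [roll, pitch, yaw] about the fixed x, y, z axes, in that order (R = Rz(yaw) Ry(pitch) Rx(roll)).
In Python, from bench import * gives the robot as it stands.
- The arm moves only by the shell command python3 -m pendant 'ROWS'. ROWS is text: rows parted by semicolons, each of 7 numbers parted by spaces: the shift along the tool's x, y, z in cm, then the turn, a rotation vector about the tool's x, y, z in rad, then the closure, from -1 (fully open) to 1 (shut). A call has 1 to 8 rows; each row shifts and turns the commanded pose from where the row before left it, along the tool's axes as they then stand; what a row does not reach is not made up. A row lasts 1/8 s, in which the tool goes at most 62.5 mm and 10.7 degrees, less where a joint would pass 70% of its speed; a pose out of reach is approached as far as the arm can. A call with a gripper value outside its range is refused whole. The fingers move at their own pace and stop on an object; the grip force is fixed at half the most. Time passes only in rows, so rows that do not move let the fingers close. It gives the time, the measured TCP pose, the force, the opening and the grip force at its end, in the units of the state.
- sense(): the state, without advancing time (a new reading comes with each control period).
- grab_frame(name): name is "scene" or "top" or "wrist"; returns the picture (480x640x3 uint8, red, green, blue); there is no depth.
- camera_info(name): a dict with "fx", "fy", "cx", "cy" (pixels), "cam_to_world" (4x4, takes a point from camera to world coordinates). Camera axes: x right, y down, z forward; pixel columns grow to the right and rows downward; lengths in mm; the calibration is good to about 2 mm. The wrist camera is an equidistant fisheye: a pixel r from the principal point sees the ray r / f radians off the axis. A picture is of the moment at which its call begins: read the wrist's pose just before it. camera_info takes no time and is no camera call; for the wrist camera it gives the pose at the moment of the call.
- finish_job(): hands the job in; it is judged then, once.
The state is a dict: "t": time; "joints": joint angles; "dq": joint speeds; "joint_torque": joint torques, N m; "ee_pos": TCP position; "eef_rot": TCP orientation; "contact_force": force on the tool from outside, world axes, zero at the start; "torque": the same for the moment, N m; "finger_gap": opening from 0.0 (shut) to 1.0 (fully open); "finger_force": force on a finger pad.
Only numpy, scipy, OpenCV 4.12 (cv2) and the standard library are available. Lean on these libraries where they do the work, as an engineer would, in place of code of your own. Each camera call takes 0.05 s, during which the arm holds its last target. There are 200 camera calls.

## Working session

There is one attempt and no reset: what is moved stays moved. The work goes in short steps, Python scripts to look and compute and a shell command to move; the robot and the scene stay as the last step left them, time stands still between calls to the robot, and variables do not carry over. Pictures are saved under pics/ and viewed, at most 10 in all, crops included, and the job is handed in when it is done.

```bash
mkdir -p pics; cat > h.py <<'E'
from bench import *
import numpy as np, cv2
from scipy.spatial.transform import Rotation as R
def snap(n,f):
    ci=camera_info(n); im=grab_frame(n); cv2.imwrite('pics/'+f,im[:,:,::-1]); return im,ci
def ray(ci,u,v,fish=False):
    x=(u-ci['cx'])/ci['fx'];y=(v-ci['cy'])/ci['fy']
    if fish:
        r=np.hypot(x,y);s=np.sin(r)/max(r,1e-9);d=np.array([x*s,y*s,np.cos(r)])
    else: d=np.array([x,y,1.])
    T=np.array(ci['cam_to_world']);return T[:3,3],T[:3,:3]@d
def onz(ci,u,v,z,fish=False):
    o,d=ray(ci,u,v,fish);return o+d*(z-o[2])/d[2]
def proj(ci,p):
    T=np.linalg.inv(np.array(ci['cam_to_world']));q=T[:3,:3]@np.array(p,float)+T[:3,3]
    return ci['fx']*q[0]/q[2]+ci['cx'],ci['fy']*q[1]/q[2]+ci['cy']
E
python3 - <<'E'
from h import *
for n in('scene','top'):
    im,ci=snap(n,n+'0.png'); print(n,ci['fx'],np.round(ci['cam_to_world'],3).tolist())
s=sense();print(s['t'],s['eef_rot'],s['contact_force'])
E
```

```text
scene 481.7711962275499 [[0.996, 0.083, -0.03, 543.08], [0.089, -0.943, 0.32, -267.091], [-0.002, -0.321, -0.947, 1109.276], [0.0, 0.0, 0.0, 1.0]]
top 506.8389047082146 [[0.002, -0.994, 0.113, 404.795], [-1.0, -0.004, -0.023, 78.296], [0.023, -0.113, -0.993, 1202.13], [0.0, 0.0, 0.0, 1.0]]
0.1 [-3.14016940e+00  1.49786286e-04  2.82679215e+00] [ 0.09260696 -0.96769262 -0.70273846]
```

View pics/top0.png

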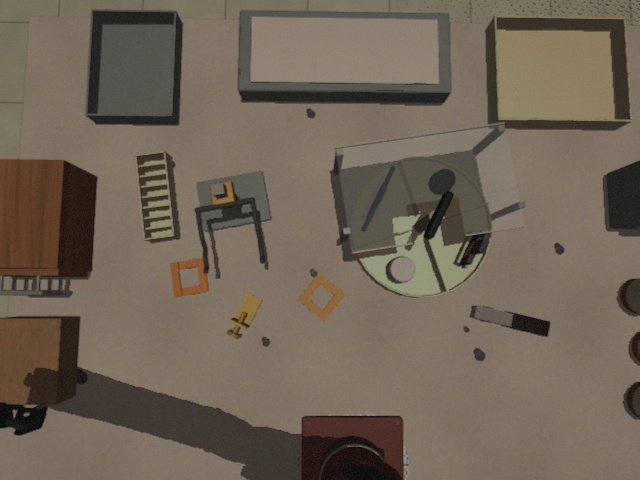

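View pics/scene0.png

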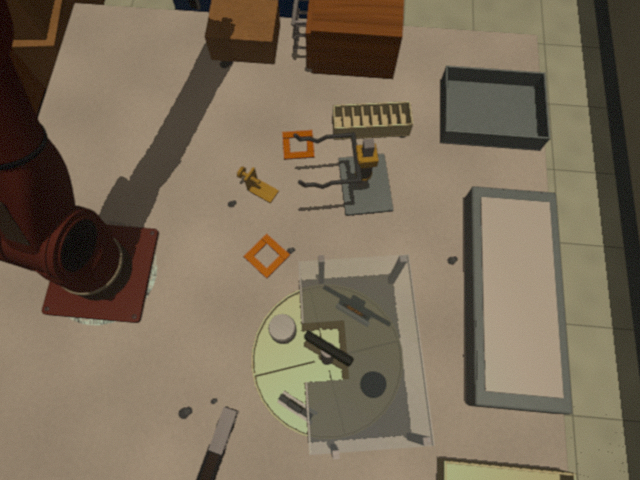

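Top view: carousel around (422,227), handle (440,215), barred hanger at about (378,195), tin (401,268), rack arms from (205,210)/(257,205) to (205,270)/(264,262). The scene view shows the same items. I'll enlarge both for corners.

```bash
python3 - <<'E'
import cv2,numpy as np
t=cv2.imread('pics/top0.png');s=cv2.imread('pics/scene0.png')
up=lambda i,k:cv2.convertScaleAbs(cv2.resize(i,None,fx=k,fy=k,interpolation=cv2.INTER_CUBIC),alpha=1.4)
a=up(t[115:305,325:535],2.5)[:, :525]; b=up(t[165:290,185:285],2.5)
c=np.zeros((600,800,3),np.uint8); c[:a.shape[0],:a.shape[1]]=a; c[:b.shape[0],530:530+b.shape[1]]=b
cv2.imwrite('pics/c1.png',c)
a=up(s[245:460,240:440],2.5); b=up(s[125:225,290:400],2.4)
c=np.zeros((600,800,3),np.uint8); c[:a.shape[0],:a.shape[1]]=a; c[:b.shape[0],510:510+b.shape[1]]=b
cv2.imwrite('pics/c2.png',c)
E
```

```text
(no output)
```

View pics/c1.png

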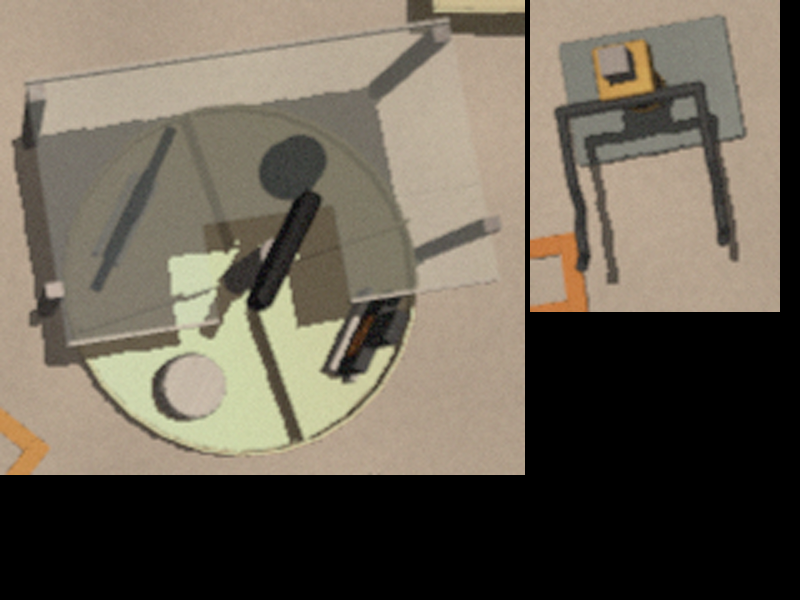

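View pics/c2.png

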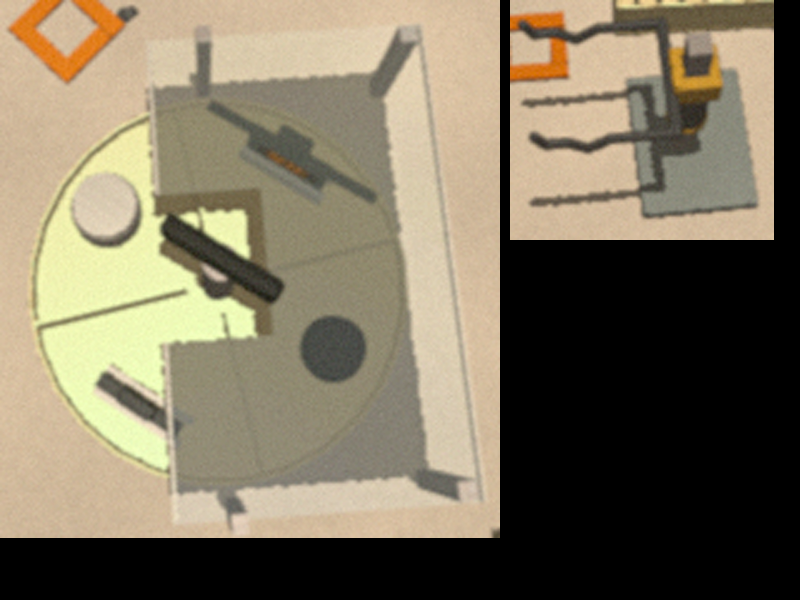

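```bash
cat > m.py <<'E'
from h import *
T=camera_info('top');S=camera_info('scene')
C1=lambda p:(325+p[0]/2.5,115+p[1]/2.5);C2=lambda p:(240+p[0]/2.5,245+p[1]/2.5)
R1=lambda p:(185+(p[0]-530)/2.5,165+p[1]/2.5);R2=lambda p:(290+(p[0]-510)/2.4,125+p[1]/2.4)
def show(name,a,b,z,fa,fb):
    print(name)
    P=[onz(T,*fa(p),z)[:2] for p in a];Q=[onz(S,*fb(p),z)[:2] for p in b]
    print(' top',np.round(P,0).tolist(),' mean',np.round(np.mean(P,0)));print(' scn',np.round(Q,0).tolist(),np.round(np.mean(Q,0)))
    return (np.array(P)+np.array(Q))/2
ang=lambda d:round(float(np.arctan2(d[1],d[0])),3)
c=show('cover BL BR FR FL',[(25,83),(447,22),(497,281),(68,345)],[(418,27),(482,500),(173,522),(147,40)],180,C1,C2)
print('yaws',ang(c[0]-c[1])-np.pi/2,ang(c[3]-c[2])-np.pi/2,ang(c[0]-c[3]),ang(c[1]-c[2]))
y=ang(c[0]+c[1]-c[2]-c[3]);print('axis',c.mean(0)-65*np.array([np.cos(y),np.sin(y)]))
h=show('handle',[(312,200),(257,303)],[(280,295),(165,222)],222,C1,C2);print(h.mean(0),ang(h[0]-h[1]),np.linalg.norm(h[0]-h[1]))
b=show('bar',[(172,128),(97,290)],[(375,198),(210,104)],105,C1,C2);print(b.mean(0),ang(b[0]-b[1]),np.linalg.norm(b[0]-b[1]))
r=show('base BL BR FR FL',[(560,45),(724,15),(745,137),(582,165)],[(738,70),(757,205),(643,215),(628,78)],12,R1,R2)
print('yaw',ang(r[0]-r[1])-np.pi/2,ang(r[0]+r[1]-r[2]-r[3]),r.mean(0))
t=show('tips',[(585,265),(725,240)],[(525,27),(535,140)],170,R1,R2);u=show('roots',[(562,110),(702,90)],[(660,24),(668,135)],152,R1,R2)
print(ang(u.sum(0)-t.sum(0)),ang(t[0]-t[1])-np.pi/2,np.linalg.norm(t[0]-t[1]))
y=ang(u.sum(0)-t.sum(0));print('notch from tips',t.mean(0)+50*np.array([np.cos(y),np.sin(y)]),'from base',r.mean(0)-85*np.array([np.cos(y),np.sin(y)]))
E
python3 m.py
```

```text
cover BL BR FR FL
 top [[694.0, 45.0], [750.0, -310.0], [531.0, -343.0], [477.0, 10.0]]  mean [ 613. -149.]
 scn [[697.0, 41.0], [753.0, -309.0], [534.0, -343.0], [480.0, 11.0]] [ 616. -150.]
yaws 0.15620367320510353 0.15220367320510353 0.149 0.152
axis [ 550.26413962 -159.48226677]
handle
 top [[590.0, -181.0], [508.0, -135.0]]  mean [ 549. -158.]
 scn [[597.0, -183.0], [510.0, -139.0]] [ 553. -161.]
[ 551.04686085 -159.5783086 ] -0.488 95.82922992270053
bar
 top [[676.0, -88.0], [531.0, -21.0]]  mean [603. -55.]
 scn [[678.0, -87.0], [534.0, -19.0]] [606. -53.]
[604.65932403 -53.54157505] -0.439 159.54263129671085
base BL BR FR FL
 top [[655.0, 367.0], [685.0, 212.0], [567.0, 190.0], [540.0, 343.0]]  mean [612. 278.]
 scn [[660.0, 366.0], [686.0, 212.0], [570.0, 190.0], [543.0, 347.0]] [615. 279.]
yaw 0.18020367320510333 0.186 [613.29433081 278.43340189]
tips
 top [[441.0, 303.0], [461.0, 190.0]]  mean [451. 247.]
 scn [[444.0, 303.0], [465.0, 188.0]] [454. 246.]
roots
 top [[570.0, 330.0], [588.0, 214.0]]  mean [579. 272.]
 scn [[569.0, 328.0], [584.0, 213.0]] [577. 271.]
0.197 0.18020367320510333 115.4351759200446
notch from tips [501.69359483 255.99546011] from base [529.93838596 261.79650137]
```

Carousel axis is (550,−160), cover yaw 0.15, carousel yaw about −2.03, so it needs +2.18 rad. Both views agree. Moving.

```bash
python3 -m pendant '0 0 -3 0 0 0 -1;-3.5 -3.9 -3 0 0 0 -1;-3.5 -3.9 0 0 0 0 -1;-3.5 -3.9 0 0 0 0 -1;-3.5 -3.9 0 0 0 0 -1;-3.5 -3.9 0 0 0 0 -1;-3.5 -3.9 0 0 0 0 -1;-3.5 -3.9 0 0 0 0 -1'; python3 -c "
from h import *
s=sense();print(np.round(s['joints'],2),s['ee_pos'],s['eef_rot'])"
```

```text
t: 1.1
ee_pos: [350.1, 280.8, 291.1]
eef_rot: [-3.142, -0.0, 2.827]
contact_force: [0.4, 0.0, 0.4]
finger_gap: 1.001
finger_force: 0.0
[-1.06 -0.12  0.26  1.84  0.03  1.42  0.45] [350.07318608 280.76179602 291.12597028] [-3.14151178e+00 -1.95115085e-04  2.82669468e+00]
```

```bash
python3 -m pendant '-4.1 -4.5 0 0 0 0 -1;-4.1 -4.5 0 0 0 0 -1;-4.1 -4.5 0 0 0 0 -1;-4.1 -4.5 0 0 0 0 -1;-4.1 -4.5 0 0 0 0 -1;-4.1 -4.5 0 0 0 0 -1;-4.1 -4.4 0 0 0 0 -1;-4 -4.3 0 0 0 0 -1' && python3 -m pendant '0 0 0 0 0 .18 -1;0 0 0 0 0 .18 -1;0 0 0 0 0 .18 -1;0 0 0 0 0 .18 -1;0 0 0 0 0 .18 -1;0 0 0 0 0 .18 -1;0 0 0 0 0 .18 -1;0 0 0 0 0 .18 -1' && python3 -m pendant '0 0 0 0 0 .18 -1;0 0 0 0 0 .18 -1;0 0 0 0 0 .18 -1;0 0 0 0 0 .18 -1;0 0 0 0 0 .18 -1;0 0 0 0 0 .18 -1;0 0 0 0 0 .18 -1;0 0 0 0 0 .18 -1'; python3 -c "
from h import *
s=sense();print(np.round(s['joints'],2),s['ee_pos'],s['eef_rot'])
im,ci=snap('wrist','w1.png');print(ci)"
```

```text
t: 2.1
ee_pos: [550.7, -159.6, 291.5]
eef_rot: [3.141, 0.001, 2.828]
contact_force: [1.1, 1.5, 0.5]
finger_gap: 0.996
finger_force: 0.0
t: 3.1
ee_pos: [549.9, -158.0, 291.0]
eef_rot: [-3.141, -0.0, 1.381]
contact_force: [0.7, 0.0, -1.6]
finger_gap: 1.002
finger_force: 0.0
t: 4.1
ee_pos: [549.9, -157.9, 291.0]
eef_rot: [-3.142, 0.001, -0.059]
contact_force: [0.4, 0.3, -0.3]
finger_gap: 1.002
finger_force: 0.0
[-0.85  0.36  1.36  1.61 -0.36  1.46 -1.1 ] [ 549.91506025 -157.94393027  291.0366551 ] [-3.14150419e+00  5.73850686e-04 -5.90277919e-02]
{'fx': 371.64829954431775, 'fy': 371.64829954431775, 'cx': 322.1833439189999, 'cy': 244.1575004798047, 'cam_to_world': array([[-5.93642761e-02, -9.57630756e-01, -2.81814154e-01,
         6.21946352e+02],
       [-9.98235838e-01,  5.66535840e-02,  1.77646627e-02,
        -1.61946771e+02],
       [-1.04620553e-03,  2.82371575e-01, -9.59304539e-01,
         4.34331291e+02],
       [ 0.00000000e+00,  0.00000000e+00,  0.00000000e+00,
         1.00000000e+00]])}
```

View pics/w1.png

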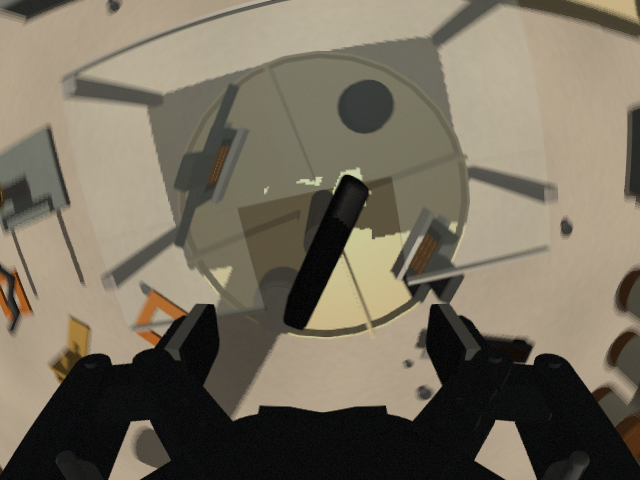

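Wrist view: handle from (352,180) to (297,325), hanger left at (210,165), nothing in the way. Joint 3 is near its limit, so I'll turn further cautiously and measure the handle.

```bash
python3 - <<'E'
from h import *
ci=camera_info('wrist')
a=onz(ci,350,185,228,True);b=onz(ci,299,318,228,True);d=a-b
print(a,b,(a+b)/2,np.arctan2(d[1],d[0]),np.linalg.norm(d))
E
python3 -m pendant '0 0 0 0 0 .1 -1;0 0 0 0 0 .1 -1'; python3 -c "
from h import *
s=sense();print(np.round(s['joints'],2),s['ee_pos'],s['eef_rot'])"
```

```text
[ 594.62769061 -176.05666207  228.        ] [ 514.37914257 -140.48063462  228.        ] [ 554.50341659 -158.26864834  228.        ] -0.417287480028734 87.780881694494
t: 4.4
ee_pos: [549.9, -158.0, 291.1]
eef_rot: [-3.142, 0.0, -0.253]
contact_force: [-0.2, -0.0, 0.1]
finger_gap: 0.997
finger_force: 0.0
[-0.85  0.37  1.36  1.61 -0.36  1.46 -1.29] [ 549.91546902 -157.99363145  291.09478512] [-3.14154789e+00  4.89206785e-04 -2.53242448e-01]
```

```bash
python3 -m pendant '0 0 0 0 0 .1 -1;0 0 0 0 0 .09 -1;0 0 3 0 0 0 -1;0 0 3 0 0 0 -1;0 0 2 0 0 0 -1;0 0 1.5 0 0 0 -1;0 0 0 0 0 0 1;0 0 0 0 0 0 1' && python3 -m pendant '0 0 0 0 0 0 1;0 0 0 0 0 0 1;0 0 0 0 0 0 1'; python3 -c "
from h import *
s=sense();print(np.round(s['joints'],2),s['ee_pos'],s['eef_rot'])"
```

```text
t: 5.4
ee_pos: [550.5, -158.5, 197.1]
eef_rot: [-3.142, -0.001, -0.443]
contact_force: [-0.3, -1.0, -0.6]
finger_gap: 0.609
finger_force: 0.0
t: 5.78
ee_pos: [550.2, -158.6, 197.0]
eef_rot: [3.142, -0.001, -0.443]
contact_force: [-1.7, -0.4, 5.3]
finger_gap: 0.176
finger_force: 59.1
[-0.8   0.43  1.29  1.75 -0.43  1.29 -1.42] [ 550.19666902 -158.57356693  197.01252005] [ 3.14155648e+00 -7.38966905e-04 -4.43497780e-01]
```

```bash
python3 -m pendant '0 0 0 0 0 -.07 1;0 0 0 0 0 -.14 1;0 0 0 0 0 -.14 1;0 0 0 0 0 -.14 1;0 0 0 0 0 -.14 1;0 0 0 0 0 -.14 1;0 0 0 0 0 -.14 1;0 0 0 0 0 -.14 1' && python3 -m pendant '0 0 0 0 0 -.14 1;0 0 0 0 0 -.14 1;0 0 0 0 0 -.14 1;0 0 0 0 0 -.14 1;0 0 0 0 0 -.14 1;0 0 0 0 0 -.14 1;0 0 0 0 0 -.14 1;0 0 0 0 0 -.13 1' ; python3 -c "
from h import *
s=sense();print(np.round(s['joints'],2),s['ee_pos'],s['eef_rot'])
import os
snap('top','top1.png');snap('scene','scene1.png')"
```

```text
t: 6.78
ee_pos: [550.2, -159.0, 197.0]
eef_rot: [3.14, -0.0, 0.611]
contact_force: [-0.2, -2.3, 3.3]
finger_gap: 0.179
finger_force: 58.7
t: 7.78
ee_pos: [550.8, -159.2, 197.0]
eef_rot: [3.14, 0.002, 1.72]
contact_force: [2.5, -2.8, 1.6]
finger_gap: 0.175
finger_force: 58.5
[-0.5   0.25  0.82  1.74 -0.19  1.24  0.52] [ 550.76730901 -159.24641296  197.03468768] [3.13963104e+00 1.68932984e-03 1.72021423e+00]
```

View pics/scene1.png

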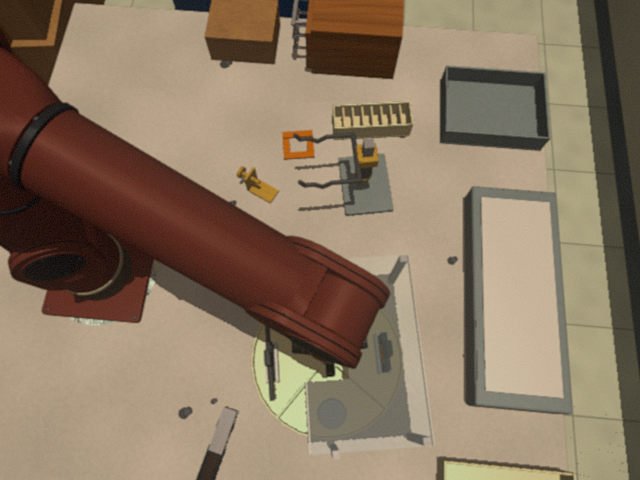

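The carousel turned as planned: the hanger shows at about (270,365), mid front. Now release, go up and over to the hanger.

```bash
python3 -m pendant '0 0 0 0 0 0 -1;0 0 0 0 0 0 -1;0 0 0 0 0 0 -1;0 0 0 0 0 0 -1;0 0 -3 0 0 0 -1;0 0 -3 0 0 0 -1;0 0 -3 0 0 0 -1;0 -4 0 0 0 0 -1' && python3 -m pendant '0 -4 0 0 0 0 -1;0 -4 0 0 0 .17 -1;0 0 0 0 0 .175 -1;0 0 0 0 0 .175 -1;0 0 0 0 0 .175 -1;0 0 0 0 0 .175 -1;0 0 0 0 0 .175 -1;0 0 0 0 0 .175 -1' && python3 -m pendant '0 0 0 0 0 .175 -1;0 0 0 0 0 .175 -1;0 0 0 0 0 0 -1'; python3 -c "
from h import *
s=sense();print(np.round(s['joints'],2),s['ee_pos'],s['eef_rot'])
im,ci=snap('wrist','w2.png')"
```

```text
t: 8.88
ee_pos: [512.5, -163.5, 288.1]
eef_rot: [3.139, 0.003, 1.718]
contact_force: [-1.2, -0.0, 0.7]
finger_gap: 0.999
finger_force: 0.0
t: 9.88
ee_pos: [431.3, -175.6, 286.3]
eef_rot: [-3.141, -0.0, 0.491]
contact_force: [-0.0, 0.5, 0.1]
finger_gap: 1.0
finger_force: 0.0
t: 10.25
ee_pos: [431.2, -175.7, 286.3]
eef_rot: [-3.142, 0.0, 0.147]
contact_force: [0.4, -0.3, -0.6]
finger_gap: 0.998
finger_force: 0.0
[-0.44 -0.13  0.67  1.83  0.08  1.41 -1.21] [ 431.24276108 -175.6893512   286.31808901] [-3.14152121e+00  5.77257186e-05  1.47255920e-01]
```

View pics/w2.png

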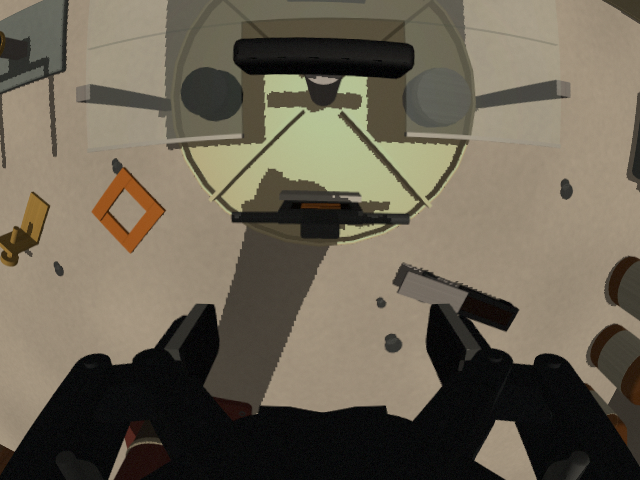

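Wrist view: the hanger is mid-front, bar from (233,217) to (409,219), tab spanning columns 302–339 near row 228; tin, loupe still in place.

```bash
python3 - <<'E'
from h import *
ci=camera_info('wrist')
a=onz(ci,233,217,105,True);b=onz(ci,409,219,105,True);d=a-b
print(a,b,(a+b)/2,np.arctan2(d[1],d[0])-np.pi/2,np.linalg.norm(d))
for u in(302,339): print(onz(ci,u,237,155,True),onz(ci,u,229,155,True))
E
```

```text
[421.5867543  -94.52528623 105.        ] [ 443.66140046 -253.22123379  105.        ] [ 432.62407738 -173.87326001  105.        ] 0.13821337993630967 160.22388641022138
[ 426.10841322 -160.34463655  155.        ] [ 432.37408251 -159.49008949  155.        ]
[ 430.34766167 -188.39444243  155.        ] [ 436.58619184 -187.37685757  155.        ]
```

```bash
python3 -m pendant '.15 -.16 4 0 0 .01 -1;0 0 4 0 0 0 -1;0 0 3.5 0 0 0 -1;0 0 2.5 0 0 0 -1;0 0 1.5 0 0 0 -1;0 0 1.3 0 0 0 -1;0 0 0 0 0 0 1;0 0 0 0 0 0 1' && python3 -m pendant '0 0 0 0 0 0 1;0 0 0 0 0 0 1;0 0 0 0 0 0 1'
```

```text
t: 11.3
ee_pos: [433.1, -173.9, 119.0]
eef_rot: [3.141, -0.001, 0.137]
contact_force: [-0.2, 0.5, 0.6]
finger_gap: 0.604
finger_force: 0.0
t: 11.68
ee_pos: [433.2, -173.9, 119.0]
eef_rot: [3.141, -0.001, 0.137]
contact_force: [-0.2, 1.3, 6.7]
finger_gap: 0.345
finger_force: 59.3
```

```bash
python3 -m pendant '0 0 -1 0 0 0 1;0 0 -2 0 0 0 1;0 0 -3.5 0 0 0 1;0 0 -4 0 0 0 1;0 0 -4 0 0 0 1;0 0 -3.5 0 0 0 1;0 0 -2 0 0 0 1;.5 -1.5 0 0 0 0 1' && python3 -m pendant '.5 -3 0 0 0 0 1;.5 -4 0 0 0 0 1;.5 -4 0 0 0 0 1;.5 -4 0 0 0 0 1;.5 -4 0 0 0 0 1;.5 -4 0 0 0 0 1;.5 -4 0 0 0 0 1;.5 -4 0 0 0 0 1' && python3 -m pendant '.5 -4 0 0 0 -.05 1;.5 -3 0 0 0 0 1;.5 -2 0 0 0 0 1;0 0 0 0 0 0 1';  python3 -c "
from h import *
s=sense();print(np.round(s['joints'],2),s['ee_pos'],s['eef_rot'])
im,ci=snap('wrist','w3.png')"
```

```text
t: 12.68
ee_pos: [435.8, -158.9, 319.7]
eef_rot: [3.141, -0.003, 0.134]
contact_force: [-0.1, 0.8, -1.9]
finger_gap: 0.344
finger_force: 59.6
t: 13.68
ee_pos: [431.6, 156.3, 316.9]
eef_rot: [3.141, 0.002, 0.138]
contact_force: [-0.0, 0.6, -1.8]
finger_gap: 0.342
finger_force: 59.5
t: 14.18
ee_pos: [432.4, 247.2, 317.5]
eef_rot: [3.141, 0.001, 0.19]
contact_force: [-0.4, -0.4, -2.0]
finger_gap: 0.339
finger_force: 59.5
[-0.78 -0.02  0.17  1.69  0.    1.47 -1.99] [432.42791381 247.1934803  317.52620589] [3.14079514e+00 1.25978268e-03 1.89871911e-01]
```

View pics/w3.png

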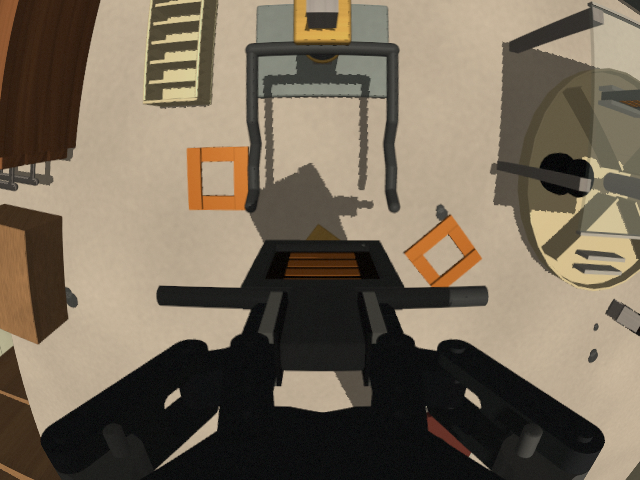

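Wrist view: hanger held level, bar (158–487, 296); rack arms at columns ~251 and ~394 with tips at row 207 and dips near row 150. Locating the dip bottoms by tracing the rods.

```bash
python3 - <<'E'
from h import *
im=cv2.imread('pics/w3.png');g=im.max(2).astype(int);ci=camera_info('wrist')
for v in range(60,216,5):
    r=[]
    for lo,hi in((238,266),(380,405)):
        c=np.where(g[v,lo:hi]<75)[0]+lo
        r+= [(c.min(),c.max()) if len(c) else None]
    if all(r): print(v,[(int(a),int(b)) for a,b in r])
for z in(137,142,155,170):
  print(z,[np.round(onz(ci,u,v,z,True)[:2]).tolist() for u,v in((254,145),(390,145),(251,205),(394,205),(250,50),(393,50))])
b=[onz(ci,*p,317.5-94+80+0,True) for p in((158,296),(487,296))];print(b)
E
```

```text
60 [(247, 257), (387, 397)]
65 [(247, 257), (387, 397)]
70 [(247, 257), (387, 397)]
75 [(247, 257), (387, 397)]
80 [(247, 265), (387, 397)]
85 [(247, 265), (387, 397)]
90 [(247, 265), (387, 397)]
95 [(247, 265), (387, 397)]
100 [(247, 257), (387, 397)]
105 [(247, 257), (387, 397)]
110 [(247, 257), (387, 397)]
115 [(247, 257), (387, 397)]
120 [(247, 257), (387, 397)]
125 [(248, 258), (386, 396)]
130 [(249, 258), (385, 395)]
135 [(250, 259), (385, 394)]
140 [(251, 260), (384, 394)]
145 [(251, 260), (384, 393)]
150 [(250, 259), (384, 394)]
155 [(249, 259), (385, 394)]
160 [(249, 258), (385, 395)]
165 [(248, 258), (386, 395)]
170 [(248, 258), (386, 396)]
175 [(249, 258), (386, 395)]
180 [(249, 258), (386, 395)]
185 [(248, 258), (386, 395)]
190 [(249, 259), (385, 395)]
195 [(248, 259), (386, 396)]
200 [(247, 258), (387, 397)]
205 [(245, 257), (388, 398)]
210 [(246, 255), (390, 397)]
137 [[487.0, 317.0], [510.0, 200.0], [434.0, 311.0], [458.0, 185.0], [571.0, 336.0], [594.0, 214.0]]
142 [[488.0, 316.0], [509.0, 201.0], [435.0, 310.0], [459.0, 186.0], [570.0, 335.0], [592.0, 215.0]]
155 [[488.0, 314.0], [509.0, 204.0], [438.0, 308.0], [461.0, 189.0], [567.0, 332.0], [589.0, 217.0]]
170 [[489.0, 311.0], [509.0, 206.0], [441.0, 306.0], [463.0, 193.0], [564.0, 328.0], [585.0, 219.0]]
[array([416.46550379, 326.28620413, 303.5       ]), array([447.02796596, 165.04082109, 303.5       ])]
```

```bash
python3 -m pendant '1.5 0 0 0 0 0 1;2.5 .1 0 0 0 0 1;2 0 0 0 0 0 1;.8 0 0 0 0 0 1;0 0 3 0 0 0 1;0 0 4 0 0 0 1;0 0 3 0 0 0 1;0 0 2 0 0 0 1' && python3 -m pendant '0 0 1 0 0 0 1;0 0 .8 0 0 0 1;0 0 .4 0 0 0 1;0 0 .3 0 0 0 1;0 0 0 0 0 0 1'; python3 -c "
from h import *
im,ci=snap('wrist','w4.png');snap('scene','s4.png');print(ci['cam_to_world'][:,3])
a=cv2.imread('pics/w4.png')[60:480,60:600];b=cv2.resize(cv2.imread('pics/s4.png')[110:230,270:400],None,fx=2,fy=2)
c=np.zeros((420,800,3),np.uint8);c[:,:540]=a;c[:240,540:800]=b;cv2.imwrite('pics/c4.png',c)"
```

```text
t: 15.22
ee_pos: [499.6, 256.3, 196.8]
eef_rot: [3.141, 0.001, 0.186]
contact_force: [0.6, -0.1, -2.0]
finger_gap: 0.335
finger_force: 59.6
t: 15.85
ee_pos: [500.0, 257.3, 173.5]
eef_rot: [-3.142, -0.0, 0.187]
contact_force: [0.5, 0.7, -1.2]
finger_gap: 0.34
finger_force: 59.6
[570.78774715 270.87287686 316.87405561   1.        ]
```

View pics/c4.png

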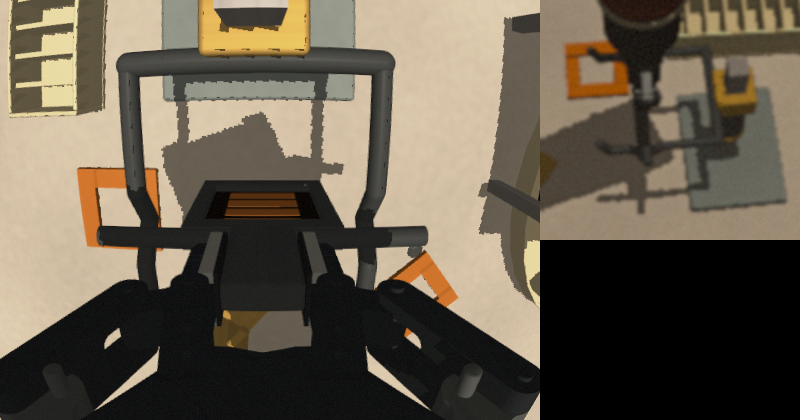

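The bar lies across both arms within the dips, frame centred between them. Lowering gently until contact.

```bash
python3 -m pendant '0 0 .4 0 0 0 1;0 0 .4 0 0 0 1;0 0 .2 0 0 0 1;0 0 0 0 0 0 1;0 0 0 0 0 0 1'; python3 -m pendant '0 0 .2 0 0 0 1;0 0 0 0 0 0 1;0 0 0 0 0 0 1'
```

```text
t: 16.58
ee_pos: [499.9, 257.3, 163.4]
eef_rot: [-3.142, -0.0, 0.187]
contact_force: [-0.1, -0.5, -2.7]
finger_gap: 0.34
finger_force: 59.6
t: 16.95
ee_pos: [499.9, 257.2, 161.3]
eef_rot: [3.142, 0.0, 0.187]
contact_force: [0.5, 0.6, -1.3]
finger_gap: 0.343
finger_force: 59.5
```

```bash
python3 -m pendant '0 0 .2 0 0 0 1;0 0 0 0 0 0 1;0 0 0 0 0 0 1'; python3 -m pendant '0 0 .2 0 0 0 1;0 0 0 0 0 0 1;0 0 0 0 0 0 1'
```

```text
t: 17.32
ee_pos: [500.1, 257.3, 159.6]
eef_rot: [-3.141, -0.0, 0.187]
contact_force: [-1.2, -0.2, 1.8]
finger_gap: 0.342
finger_force: 60.0
t: 17.7
ee_pos: [500.0, 257.3, 157.4]
eef_rot: [-3.142, -0.0, 0.187]
contact_force: [-1.3, -0.4, 2.6]
finger_gap: 0.342
finger_force: 60.1
```

```bash
python3 -m pendant '0 0 .25 0 0 0 1;0 0 .25 0 0 0 1;0 0 .2 0 0 0 1;0 0 0 0 0 0 1;0 0 0 0 0 0 1;0 0 0 0 0 0 1'
```

```text
t: 18.45
ee_pos: [500.1, 257.3, 150.5]
eef_rot: [-3.141, -0.0, 0.187]
contact_force: [-0.9, -0.4, 6.4]
finger_gap: 0.344
finger_force: 60.5
```

Arms dipped about 9–10 mm. Ease back up and release.

```bash
python3 -m pendant '0 0 0 0 0 0 1;0 0 -.25 0 0 0 1;0 0 -.25 0 0 0 1;0 0 -.25 0 0 0 1;0 0 -.15 0 0 0 1;0 0 0 0 0 0 1;0 0 0 0 0 0 1;0 0 0 0 0 0 1'; python3 -m pendant '0 0 0 0 0 0 .2;0 0 0 0 0 0 .1;0 0 0 0 0 0 -.2;0 0 0 0 0 0 -.5;0 0 0 0 0 0 -1;0 0 0 0 0 0 -1;0 0 0 0 0 0 -1;0 0 0 0 0 0 -1' && python3 -m pendant '0 0 -1 0 0 0 -1;0 0 -2 0 0 0 -1;0 0 -3 0 0 0 -1;0 0 -4 0 0 0 -1;0 0 -4 0 0 0 -1;0 0 -2 0 0 0 -1;0 0 0 0 0 0 -1'; python3 -c "
from h import *
im,ci=snap('wrist','w5.png');snap('scene','s5.png')
a=cv2.imread('pics/w5.png')[60:480,60:600];b=cv2.resize(cv2.imread('pics/s5.png')[110:230,270:400],None,fx=2,fy=2)
c=np.zeros((420,800,3),np.uint8);c[:,:540]=a;c[:240,540:800]=b;cv2.imwrite('pics/c5.png',c)"
```

```text
t: 19.45
ee_pos: [499.9, 257.3, 159.2]
eef_rot: [3.142, 0.0, 0.187]
contact_force: [-0.2, 0.4, 2.1]
finger_gap: 0.342
finger_force: 60.1
t: 20.45
ee_pos: [499.9, 257.3, 159.3]
eef_rot: [3.142, 0.0, 0.187]
contact_force: [0.1, 0.1, -0.2]
finger_gap: 1.002
finger_force: 0.0
t: 21.32
ee_pos: [500.6, 257.6, 321.4]
eef_rot: [-3.14, -0.003, 0.187]
contact_force: [0.2, -0.2, -1.2]
finger_gap: 0.999
finger_force: 0.0
```

View pics/c5.png

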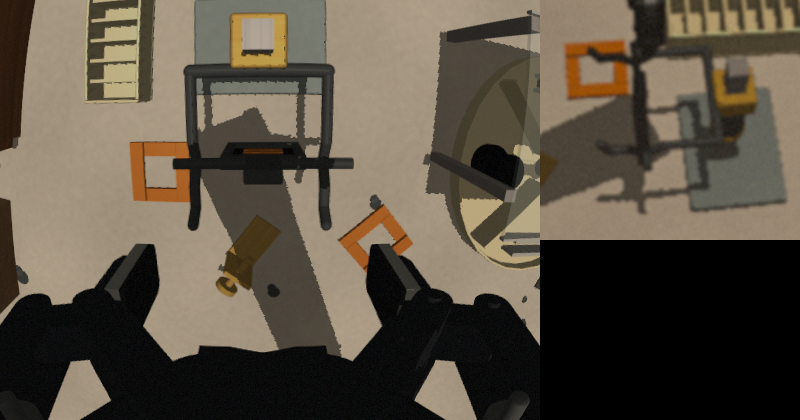

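The hanger hangs by its bar across both arms (crop rows ~162), upright and level, gripper clear. A short settle, check that nothing moves, then hand in.

```bash
python3 -m pendant '0 0 0 0 0 0 -1;0 0 0 0 0 0 -1;0 0 0 0 0 0 -1;0 0 0 0 0 0 -1;0 0 0 0 0 0 -1;0 0 0 0 0 0 -1;0 0 0 0 0 0 -1;0 0 0 0 0 0 -1'; python3 - <<'E'
from h import *
a,_=snap('wrist','w6.png'); import subprocess
for i in range(3):b,_=snap('wrist','w7.png')
print(np.percentile(np.abs(a.astype(int)-b)[180:260,220:420],[50,99,99.9]))
print(finish_job())
E
```

```text
t: 22.42
ee_pos: [499.9, 257.3, 319.3]
eef_rot: [3.142, -0.0, 0.187]
contact_force: [-0.5, 0.4, -0.1]
finger_gap: 0.999
finger_force: 0.0
[ 1.  6. 10.]
the job is handed in; nothing more can be done
None
```

The job is handed in at about 22 s: I turned the carousel, lifted the hanger out and hung it in the rack's dips. I tugged the arms down about 9–10 mm (judged from the tool position and force), then released it. It hung still in the last images, with the gripper clear.

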